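# Gauge the stone level in a dental flask

### The arm

A 6-joint arm with a two-finger parallel gripper is mounted at the origin on the work surface. World frame = base frame: x ahead of the robot, y to its left, z up, the work surface at z = 0. Lengths are in mm, angles in degrees, forces in N, time in s.
With the tool pointing down it reaches from about 300 to 850 mm from the base axis. Payload 4.2 kg.
Tool frame: the origin (TCP) lies midway between the tips of the shut fingers; the grasp point (between the pads) lies 19 mm behind it; x points along the fingers, z is the direction in which the jaws open and shut, and the axes are right-handed (so a half turn about x gives the same grasp; the last joint's range is limited). The gripper opens to 91 mm and grips with 3 to 60 N. Pads are 32 mm wide; open, the fingers measure 118 mm over their backs; the gripper's body (76 mm by 178 mm) begins 60 mm behind the grasp point.
Start: joints at [-73.682, 18.312, 89.639, -0, 72.044, -1.146], TCP at [172.562, -548.512, 213.976] pointing down, gripper open.
Joint ranges: [-177.97, 177.97], [-48.28, 115.42], [12.27, 149.76], [-77.06, 257.06], [2.81, 150.46], [-146.56, 146.56]. Speed limits (degrees/s): [147.25, 147.25, 180, 180, 180, 180].

### API

Orientations are given as [roll, pitch, yaw] about the fixed x, y, z axes, in that order (R = Rz(yaw) Ry(pitch) Rx(roll)).
In Python, from workcell import env gives the robot as it stands.
- The arm moves only by the tool send_rows, never from a script. Its argument "commands" is a list that holds one entry, the list of rows, each a list of 6 numbers: the shift along the tool's x, y, z normalised to -1 to 1, where 1 is 0.1 m, then the turn, a rotation vector about the tool's x, y, z normalised to -1 to 1, where 1 is 2 pi rad. In form: [[[x, y, z, wx, wy, wz], ...]]. A call has 1 to 20 rows; each row is the pose to reach, as a shift and turn from the pose commanded when the call began, along the tool's axes at that moment, turning the shorter way round; what a row does not reach only later rows make up. A row lasts 1/8 s, in which the tool goes at most 62.5 mm and 10.7 degrees, less where a joint would pass 70% of its speed; a pose out of reach is approached as far as the arm can. A call with a number of a shift or a turn outside -1 to 1 is refused whole. A call with a gripper value outside its range is refused whole. "jaw" is the closure, from -1 (fully open) to 1 (shut), so that 0 is half open, set as the call begins (left out, the last holds). The fingers move at their own pace and stop on an object; "force" is the grip in N (left out, the last holds). Time passes only in rows, so rows that repeat a pose let the fingers close. It gives the time, the measured TCP pose, the force and the opening at its end, in the units of the state.
- env.state(): the state, without advancing time (a new reading comes with each control period).
- env.grab_frame(name): name is "side" or "top"; returns (picture, depth): 420x560x3 uint8, red, green, blue; 420x560 float32, mm along the optical axis (not along the pixel's ray), 0 where there is no reading.
- env.get_calibration(name): a dict with "mtx" (3x3 intrinsics, pixels), "dist_coeffs" ([k1, k2, p1, p2, k3] as OpenCV has them; the pictures are not rectified), "camera_from_world" (4x4, takes a point from world to camera coordinates). Camera axes: x right, y up, looking along -z (the intrinsics and any distortion apply to the point x, -y, -z); pixel columns grow to the right and rows downward; lengths in mm; the calibration is good to about 2 mm. A picture is of the moment at which its call begins. get_calibration takes no time and is no camera call.
- env.job_done(): hands the job in, once; it reports no verdict.
The state is a dict: "time_s": time; "qpos": joint angles; "qvel": joint speeds; "effort": joint torques, N m; "ee_pos": TCP position; "ee_rot": TCP orientation; "force": force on the tool from outside, world axes, zero at the start; "torque": the same for the moment, N m; "gripper_width": finger opening in mm.
Only numpy, scipy, OpenCV 4.12 (cv2) and the standard library are available. Lean on these libraries where they do the work, as an engineer would, in place of code of your own. Each camera call takes 0.05 s, during which the arm holds its last target.

### The job

Take the depth gauge by the flat paddle knob on top and stand it flat across the rim of the metal flask, with its probe over the middle of the well. Then slide the probe down gently until it just touches the set stone at the bottom, and only then press the gauge's lock lever fully down. Leave the gauge standing on the flask like that, with the probe still on the stone, and leave the other things on the bench where they are.

Things in the scene. Friction and masses are not known exactly. Their poses are not given: they have to be found in the camera images.
- gauge: Depth gauge, loose, 0.4 to 0.6 kg in all, standing upright on the bench. A flat steel bridge 140 (its x) x 36 (y) x 14 mm (z), on its middle a steel guide tower 34 x 30 mm that reaches to 44 mm above the underside, and through both a vertical sliding probe rod of 10 mm diameter with a paddle knob on top. The lock lever points to the gauge's +x side. Origin at the middle of the bridge's underside, z up.
- gauge_foot (a point): Middle of the underside of the gauge's bridge, on the probe's axis; axes as the gauge's.
- knob_centre (a point): Centre of the flat metal paddle knob on top of the probe rod: 40 mm along the gauge's x, 24 mm along its y (pinch it across y, clear of the lever), 30 mm high. With the probe fully up it is 135 mm above the bridge's underside; it moves with the probe. Lifted by the knob, the gauge hangs from the probe's upper stop: its weight (2.9 N or more) overcomes the slide's friction.
- probe_tip (a point): Lower end of the probe rod, always 125 mm below knob_centre. Fully up it is 10 mm above the bridge's underside, so hidden in the bridge; the slide's travel is 64 mm downwards. The slide rubs with about 1.8 N and a little damping (3 N per m/s), and stays where it is left.
- lock (a joint): Lock lever on the tower: 0 = raised (40 degrees above level, as it starts within 0.12), 0.70 rad = pressed fully down, level. It turns about the gauge's y axis, its pivot 20 mm to the +x side of the probe's axis and 37 mm above the bridge's underside. It turns stiffly (about 1.3 N at the pad) and stays where it is left. It does not grip the probe itself: the slide's friction keeps the probe in place.
- lock_pad (a point): Centre of the metal finger pad (22 x 26 x 7 mm) near the lever's end, 47 mm from its pivot. Raised it lies 57 mm to the +x side of the probe's axis and 67 mm above the bridge's underside. Pushed down from above; fully down it lies 67 mm to the +x side of the probe's axis and 37 mm above the bridge's underside.
- flask: Round aluminium flask, fixed to the bench: 110 mm outer diameter (ribs 114, a foot flange 124), 60 mm high, wall 13 mm, so the well is 84 mm wide. Origin at the centre of its underside.
- flask_rim (a point): Centre of the flask's mouth, level with the top of its rim.
- stone: Set dental stone in the flask, a flat pale disc filling the well, lying on a thin elastic liner: it gives about 1 mm under 8 N, at most 3 mm. Its level differs each time, from 19 to 43 mm below the rim. Origin at the middle of its top.
- stone_top (a point): Middle of the stone's flat top, where the probe is to touch.
- cast_a: plaster dental cast, 62 x 66 x 36 mm, between the flask and the gauge. A bystander: leave it. Origin near its underside.
- cast_b: plaster dental cast, 62 x 66 x 36 mm, at the far side. A bystander: leave it. Origin near its underside.
- bowl: black rubber mixing bowl, 116 mm wide, 75 mm high, on the right. A bystander: leave it. Origin near its underside.
- jar: closed jar, 68 mm wide, 95 mm high, at the far side. A bystander: leave it. Origin near its underside.
- spatula: spatula, 190 mm long, lying on the right. A bystander: leave it. Origin on its axis.
- brush: brush, 170 mm long, lying on the left. A bystander: leave it. Origin on its axis.
Mind the look-alikes: they are no part of the job. Of the things that look like the flask, take the one that is nearest to the robot's base at the start. Leave any blue look-alike of the gauge alone.

How it is judged (in metres and radians):
On the way, in this order (a step that is already met when the one before it is completed fails the run):
1. the gauge stands flat across the flask's rim, probe over the middle of the well (horizontal distance between gauge_foot and flask_rim below 0.015 m and z of gauge_foot in the frame of flask_rim between -0.003 and 0.003 m and angle between gauge_foot's own z axis and vertical below 0.04 rad), for 0.2 s.
2. the probe's tip is down on the stone while the lock lever is still up (all of step 1 and z of probe_tip in the frame of stone_top below 0.0015 m and value of joint lock below 0.3 rad), for 0.2 s.
At the end, for the whole second after the job is handed in: The gauge stands at rest on the flask's rim (underside within 3 mm of the rim's height, tilt under 0.04 rad, probe axis within 15 mm of the flask's), the probe's tip is on the stone (gap under 1.5 mm) and the lock lever is down (above 0.62 of 0.70 rad) (all of step 1 and z of probe_tip in the frame of stone_top below 0.0015 m and value of joint lock above 0.62 rad and linear speed of gauge below 0.01 m/s); the robot touches nothing.
It fails at once if the lock lever is pressed down while the probe is not on the stone (value of joint lock above 0.4 rad and z of probe_tip in the frame of stone_top above 0.002 m).
It fails at once if the probe is pushed into the stone with more than 25 N (contact force between gauge and stone above 25 N).
It fails at once if a bystander is moved by more than 30 mm (distance of any of cast_a, cast_b, bowl, jar, spatula, brush from where it was at the start of the episode above 0.03 m).
It also fails if it takes over 61 s, if anything falls off the work surface, if the arm or the gripper's body presses on something with over 40 N, if the wrist force passes 120 N, or if a joint passes its speed limit or range.

## Working session

There is one attempt and no reset: what is moved stays moved. The work goes in short steps, Python scripts to look and compute and a tool call to move; the robot and the scene stay as the last step left them, time stands still between calls to the robot, and variables do not carry over. Pictures are saved under pics/ and viewed, and the job is handed in when it is done.

Besides the shell and the picture viewer there is one more tool, called after "Request:" by a JSON object that holds its "api" and its "payload", one argument or row to a line. send_rows: Moves the arm, as the interface text tells. Its arguments: {"type":"object","properties":{"commands":{"type":"array","items":{"type":"array","items":{"type":"array","items":{"type":"number","minimum":-1,"maximum":1}}}},"jaw":{"type":"number"},"force":{"type":"number"}},"required":["commands"]}

```bash
ls; mkdir -p pics; python3 - <<'E'
from workcell import env
import cv2,numpy as np
for n in("side","top"):
    p,d=env.grab_frame(n); cv2.imwrite(f"pics/{n}0.png",p[:,:,::-1]); np.save(f"{n}0.npy",d); np.save(f"{n}0c.npy",p)
    c=env.get_calibration(n); print(n,c)
s=env.state();print(s)
E
```

```text
pics
side {'mtx': array([[435.73482944,   0.        , 283.03162314],
       [  0.        , 435.73482944, 202.96919703],
       [  0.        ,   0.        ,   1.        ]]), 'dist_coeffs': array([-0.10022157,  0.        ,  0.        ,  0.        ,  0.        ]), 'camera_from_world': array([[-9.91527056e-01, -1.28174520e-01, -2.11042489e-02,
         5.63288977e+02],
       [ 4.68646069e-02, -5.04487717e-01,  8.62146074e-01,
        -1.31643042e+02],
       [-1.21151994e-01,  8.53852116e-01,  5.06220069e-01,
        -1.32937011e+03],
       [ 0.00000000e+00,  0.00000000e+00,  0.00000000e+00,
         1.00000000e+00]])}
top {'mtx': array([[389.29780737,   0.        , 276.54845015],
       [  0.        , 389.29780737, 211.11587943],
       [  0.        ,   0.        ,   1.        ]]), 'dist_coeffs': array([-0.06623288,  0.        ,  0.        ,  0.        ,  0.        ]), 'camera_from_world': array([[ 1.24703379e-01, -9.92179302e-01,  5.41294360e-03,
        -6.28110193e+01],
       [ 9.70748221e-01,  1.23134301e-01,  2.06120922e-01,
        -5.83902794e+02],
       [-2.05175432e-01, -2.04493702e-02,  9.78511556e-01,
        -1.19080300e+03],
       [ 0.00000000e+00,  0.00000000e+00,  0.00000000e+00,
         1.00000000e+00]])}
{'time_s': 0.1, 'qpos': array([-7.36795923e+01,  1.83469725e+01,  8.96986927e+01, -6.41809318e-05,
        7.20437057e+01, -1.14632297e+00]), 'qvel': array([ 0.0138084 , -0.07259826, -0.20342778, -0.03330521, -0.03156838,
        0.11015836]), 'effort': array([ 2.90507487e-04, -4.13332558e+01, -2.32508701e+01,  7.28284079e-02,
        4.21191263e-02, -5.82804614e-05]), 'ee_pos': array([ 172.45858318, -548.06077608,  213.21933535]), 'ee_rot': array([178.89279952,  89.91062912, 106.35955005]), 'force': array([ 0.39267116,  0.11065769, -0.69645087]), 'torque': array([0.05304059, 0.0014378 , 0.01003615]), 'gripper_width': 91.08662862435338}
```

View pics/side0.png

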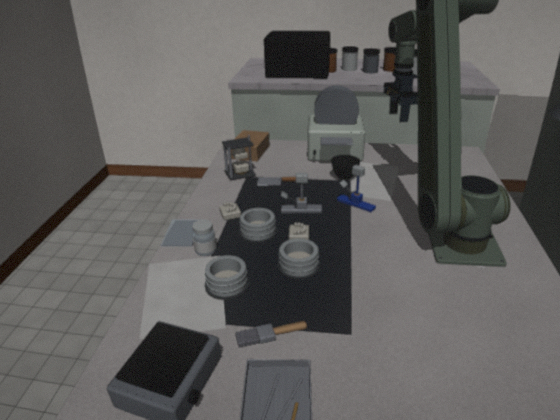

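View pics/top0.png

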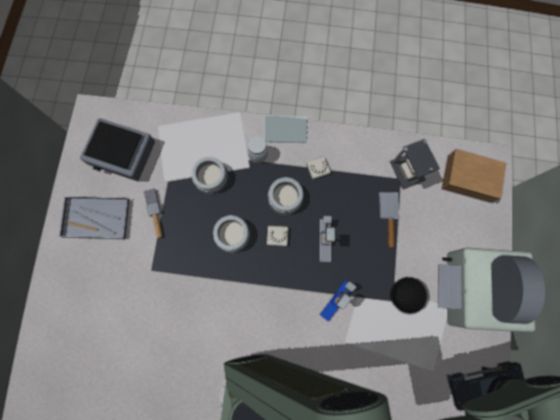

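Top view: flask-like things at (209,175), (285,195) and (232,234); gauges: grey at (327,238), blue look-alike at (340,300). I'll measure these now.

```bash
cat > h.py <<'E'
import numpy as np,cv2
from workcell import env
class Cam:
    def __init__(s,n):
        c=env.get_calibration(n); s.K=c["mtx"]; s.D=np.array(c["dist_coeffs"]); s.T=c["camera_from_world"]; s.Ti=np.linalg.inv(s.T)
    def rays(s,uv):
        uv=np.asarray(uv,float).reshape(-1,1,2)
        n=cv2.undistortPoints(uv,s.K,s.D).reshape(-1,2)
        return np.c_[n[:,0],-n[:,1],-np.ones(len(n))]
    def depth(s,uv,d):
        r=s.rays(uv)*np.asarray(d).reshape(-1,1)
        return r@s.Ti[:3,:3].T+s.Ti[:3,3]
    def plane(s,uv,z):
        r=s.rays(uv)@s.Ti[:3,:3].T; o=s.Ti[:3,3]
        return o+r*((z-o[2])/r[:,2])[:,None]
    def proj(s,P):
        P=np.atleast_2d(P); q=P@s.T[:3,:3].T+s.T[:3,3]; q=q*[1,-1,-1]
        return cv2.projectPoints(q,np.zeros(3),np.zeros(3),s.K,s.D)[0].reshape(-1,2)
    def cloud(s,d):
        H,W=d.shape; u,v=np.meshgrid(np.arange(W),np.arange(H)); uv=np.c_[u.ravel(),v.ravel()]
        P=s.depth(uv,d.ravel()).reshape(H,W,3); P[d==0]=np.nan; return P
def circ(xy):
    A=np.c_[2*xy,np.ones(len(xy))]; r=np.linalg.lstsq(A,(xy**2).sum(1),rcond=None)[0]
    return r[:2],np.sqrt(r[2]+r[0]**2+r[1]**2)
E
cat > a.py <<'E'
from h import *
for n in("top","side"):
    c=Cam(n); d=np.load(f"{n}0.npy"); P=c.cloud(d); np.save(f"P{n}.npy",P)
    L={"top":[(209,175),(285,195),(232,234),(327,238),(340,300),(278,236)],"side":[(226,272),(298,255),(257,221),(301,208),(356,203)]}[n]
    for u,v in L: print(n,(u,v),P[v,u].round(1))
P=np.load("Ptop.npy").reshape(-1,3)
for ctr in [(209,175),(285,195),(232,234)]:
    p0=np.load("Ptop.npy")[ctr[1],ctr[0]]
    m=(np.hypot(P[:,0]-p0[0],P[:,1]-p0[1])<75)&(P[:,2]>52)&(P[:,2]<70)
    q=P[m]; print(ctr,m.sum(),np.median(q[:,2]).round(1),q[:,:2].min(0).round(1),q[:,:2].max(0).round(1),[x.round(1) for x in circ(q[:,:2])])
    i=np.hypot(P[:,0]-p0[0],P[:,1]-p0[1])<25; print("stone z",np.nanmedian(P[i,2]).round(1),"dist",np.hypot(*circ(q[:,:2])[0]).round(0))
p0=np.load("Ptop.npy")[238,327]
m=(np.hypot(P[:,0]-p0[0],P[:,1]-p0[1])<95)&(P[:,2]>8)
print(p0)
for lo,hi in((8,22),(22,60),(60,110),(110,160)):
    q=P[m&(P[:,2]>=lo)&(P[:,2]<hi)]; print(lo,hi,len(q), q.mean(0).round(1) if len(q) else'',q.min(0).round(1) if len(q) else '',q.max(0).round(1) if len(q) else '')
t=np.load("top0c.npy"); s=np.load("side0c.npy")
A=cv2.resize(t[170:330,200:400,::-1],None,fx=4,fy=4,interpolation=2)[:600,:800]
cv2.imwrite("pics/topcrop.png",A)
cv2.imwrite("pics/sidecrop.png",cv2.resize(s[150:300,200:400,::-1],None,fx=4,fy=4,interpolation=2))
E
python3 a.py
```

```text
top (209, 175) [691.8 255.2  18.1]
top (285, 195) [654.7  -9.5  17.9]
top (232, 234) [501.2 147.2  20. ]
top (327, 238) [ 508.  -149.3  143.3]
top (340, 300) [ 333.4 -203.8  149. ]
top (278, 236) [513.7  -3.4  19.4]
side (226, 272) [701.  218.7  17.6]
side (298, 255) [507.4 123.9  20.8]
side (257, 221) [660.5 -46.8  20.3]
side (301, 208) [ 523.9 -146.1   18.5]
side (356, 203) [ 334.3 -197.8   18.7]
(209, 175) 382 59.7 [633.4 197.5] [742.  309.3] [array([687.6, 252. ]), np.float64(48.9)]
stone z 17.0 dist 732.0
(285, 195) 380 59.6 [593.5 -64.8] [702.7  44.1] [array([647.7, -10.2]), np.float64(48.7)]
stone z 16.5 dist 648.0
(232, 234) 410 59.3 [446.1  94.4] [554.8 204. ] [array([499.8, 148.9]), np.float64(48.8)]
stone z 20.5 dist 521.0
[ 507.96364912 -149.33725541  143.28388762]
8 22 257 [ 502.1 -158.3   13.5] [ 421.4 -194.8    8.1] [ 586.4 -126.8   21. ]
22 60 107 [ 530.1 -152.4   43.8] [ 502.7 -173.3   22.6] [ 576.4 -140.3   59.9]
60 110 48 [ 580.  -151.8   66.3] [ 570.5 -165.5   60.9] [ 588.5 -138.6   74.8]
110 160 124 [ 519.3 -157.5  141.1] [ 500.  -170.7  116.6] [ 540.8 -145.2  148.4]
```

View pics/topcrop.png

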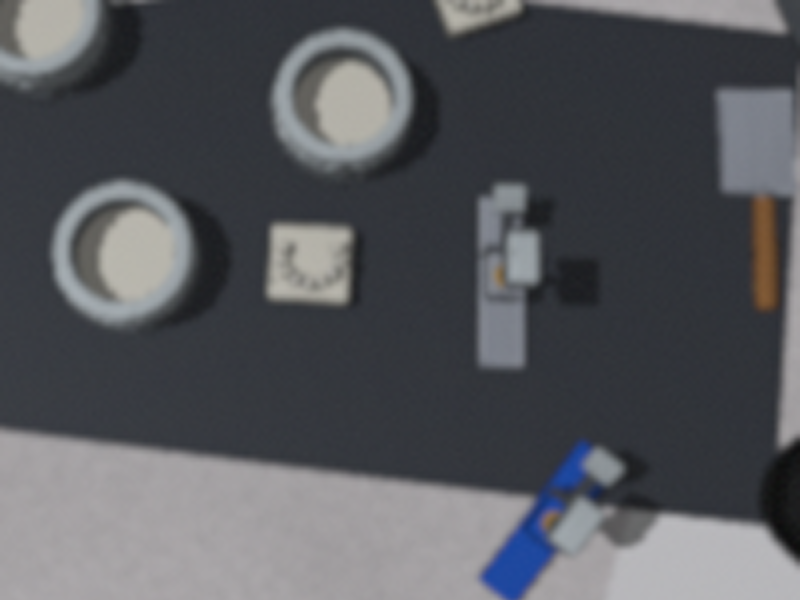

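View pics/sidecrop.png

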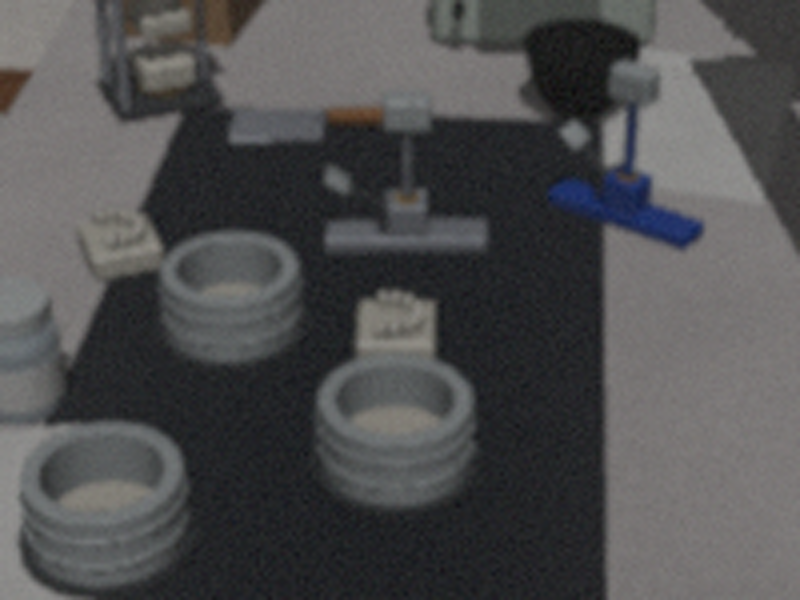

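```bash
cat > b.py <<'E'
from h import *
P=np.load("Ptop.npy").reshape(-1,3); 
c=np.array([520,-157])
near=np.hypot(P[:,0]-c[0],P[:,1]-c[1])<95
for lo,hi,nm in((11,17,'bridge'),(138,152,'knobtop'),(60,76,'pad'),(40,48,'tower')):
    q=P[near&(P[:,2]>lo)&(P[:,2]<hi)][:,:2].astype(np.float32)
    (a,b),wh,ang=cv2.minAreaRect(q); print(nm,len(q),"rect c",round(a,1),round(b,1),"wh",np.round(wh,1),"ang",round(ang,1),"z",np.median(P[near&(P[:,2]>lo)&(P[:,2]<hi)][:,2]).round(1),"mean",q.mean(0).round(1))
P=np.load("Pside.npy").reshape(-1,3)
near=np.hypot(P[:,0]-c[0],P[:,1]-c[1])<95
for lo,hi,nm in((11,17,'bridge'),(110,152,'knob'),(60,76,'pad'),):
    q=P[near&(P[:,2]>lo)&(P[:,2]<hi)][:,:2].astype(np.float32)
    (a,b),wh,ang=cv2.minAreaRect(q); print(nm,len(q),"rect c",round(a,1),round(b,1),"wh",np.round(wh,1),"ang",round(ang,1),"mean",q.mean(0).round(1),q.min(0),q.max(0))
# flask rim from side
q=P[(np.hypot(P[:,0]-500,P[:,1]-149)<70)&(abs(P[:,2]-60)<4)]; print("side flask",q.min(0).round(1),q.max(0).round(1))
E
python3 b.py
```

```text
bridge 191 rect c 519.6 -158.8 wh [136.3  33.8] ang 5.7 z 13.6 mean [ 504.2 -157.5]
knobtop 107 rect c 520.2 -158.6 wh [39.8 21.8] ang 5.6 z 142.5 mean [ 520.1 -158.6]
pad 48 rect c 579.4 -152.6 wh [15.2 26.5] ang 6.8 z 66.5 mean [ 580.  -151.8]
tower 54 rect c 528.4 -151.7 wh [55.3 24.1] ang 21.7 z 43.4 mean [ 522.4 -153.1]
bridge 124 rect c 523.3 -157.5 wh [135.8  45.6] ang 7.3 mean [ 521.7 -152.1] [ 454.7282  -186.27016] [ 591.6226  -131.07524]
knob 127 rect c 523.1 -157.0 wh [37. 32.] ang 5.3 mean [ 522.7 -151.8] [ 503.81635 -174.58727] [ 542.15393 -140.71768]
pad 47 rect c 553.6 -152.9 wh [72.2 30.5] ang 7.0 mean [ 565.1 -151.9] [ 518.01746 -164.8729 ] [ 591.1882  -134.63884]
side flask [450.7  94.3  56. ] [556.9 205.2  64. ]
```

Top crop: the flask I choose is at full-image (232,234), 521 mm from the base. The others are at 648 and 732 mm. The grey gauge is at (327,238) with its lever towards world +x, the blue look-alike is at (340,300) and will be left, and cast_a is at (278,236). Heights and sizes fit: rim 59.5, bridge 136x34, knob 40x22. The probe already sits about 7 mm down.

```bash
cat > go.py <<'E'
import sys
from h import *
from scipy.spatial.transform import Rotation as Ro
def plan(x,y,z,yaw):
    s=env.state(); R=Ro.from_euler('xyz',s["ee_rot"],degrees=True).as_matrix(); p=s["ee_pos"]
    print("t",round(s["time_s"],2),"p",p.round(1),"F",s["force"].round(2),"w",round(s["gripper_width"],1),"q",s["qpos"].round(0))
    best=None
    for sg in(1,-1):
        g=np.radians(yaw); zt=sg*np.array([-np.sin(g),np.cos(g),0]); xt=np.array([0,0,-1.]); D=np.c_[xt,np.cross(zt,xt),zt]
        r=Ro.from_matrix(R.T@D).as_rotvec()
        if best is None or np.linalg.norm(r)<np.linalg.norm(best): best=r
    print("shift",(R.T@(np.array([x,y,z])-p)/100).round(4),"rot",(best/2/np.pi).round(4),"deg",np.degrees(best).round(1))
plan(*map(float,sys.argv[1:5]))
E
python3 go.py 520 -158.7 214 5.9
```

```text
t 0.1 p [ 172.5 -548.1  213.2] F [ 0.39  0.11 -0.7 ] w 91.1 q [-74.  18.  90.  -0.  72.  -1.]
shift [-3.5000e-03  4.4838e+00 -2.6709e+00] rot [ 0.0321 -0.0002  0.    ] deg [11.6 -0.1  0. ]
```

Request:
{"api": "send_rows", "payload": {
  "commands": [
    [[0, 0.45, -0.27, 0.016, 0, 0], [0, 0.9, -0.53, 0.0321, 0, 0]]
  ],
  "jaw": -1,
  "force": 40
}}

```text
time_s: 0.35
ee_pos: [242.9, -469.9, 213.3]
ee_rot: [-174.7, 89.9, 100.9]
force: [0.6, -0.8, 0.5]
gripper_width: 91.5
```

```bash
python3 go.py 520 -158.7 214 5.9
```

```text
t 0.35 p [ 242.9 -469.9  213.3] F [ 0.56 -0.79  0.46] w 91.5 q [-64.  14.  96.   0.  70.  20.]
shift [-0.0042  3.0627 -2.8261] rot [-0.0008 -0.0002  0.    ] deg [-0.3 -0.1  0. ]
```

Request:
{"api": "send_rows", "payload": {
  "commands": [
    [[0, 0.5, -0.45, 0, 0, 0], [0, 1, -0.92, 0, 0, 0]]
  ]
}}

```text
time_s: 0.6
ee_pos: [326.2, -375.8, 213.6]
ee_rot: [-175.2, 90.0, 100.6]
force: [0.2, -0.5, 0.5]
gripper_width: 91.1
```

Request:
{"api": "send_rows", "payload": {
  "commands": [
    [[0, 0.5, -0.45, 0, 0, 0], [0, 1, -0.92, 0, 0, 0]]
  ]
}}

```text
time_s: 0.85
ee_pos: [409.2, -282.1, 213.8]
ee_rot: [-43.9, 90.0, -128.0]
force: [0.2, 0.4, 0.7]
gripper_width: 91.2
```

Request:
{"api": "send_rows", "payload": {
  "commands": [
    [[0, 0.5, -0.45, 0, 0, 0], [0, 0.9, -0.85, 0, 0, 0], [0, 0.9, -0.85, 0, 0, 0], [0, 0.9, -0.85, 0, 0, 0]]
  ]
}}

```text
time_s: 1.35
ee_pos: [488.5, -190.0, 213.5]
ee_rot: [-87.5, 89.9, -171.5]
force: [-0.6, -1.1, -0.3]
gripper_width: 91.0
```

```bash
python3 go.py 520.5 -158.5 109 5.9
```

```text
t 1.35 p [ 488.5 -190.   213.5] F [-0.61 -1.07 -0.34] w 91.0 q [-22.  14.  96.  -0.  70.  62.]
shift [ 1.0444  0.3526 -0.2803] rot [0.0002 0.     0.0002] deg [0.1 0.  0.1]
```

Request:
{"api": "send_rows", "payload": {
  "commands": [
    [[0, 0.3526, -0.28, 0, 0, 0], [0, 0.3526, -0.28, 0, 0, 0], [0.3, 0.3526, -0.28, 0, 0, 0], [0.6, 0.3526, -0.28, 0, 0, 0], [0.6, 0.3526, -0.28, 0, 0, 0]]
  ]
}}

```text
time_s: 1.98
ee_pos: [518.4, -159.5, 152.0]
ee_rot: [-107.9, 89.7, 167.8]
force: [-0.5, -0.6, 0.0]
gripper_width: 91.1
```

```bash
python3 go.py 520.5 -158.5 109 5.9; python3 - <<'E'
from h import *
for n,(r0,r1,c0,c1) in dict(side=(120,240,230,390),top=(160,310,230,430)).items():
    p,d=env.grab_frame(n); cv2.imwrite(f"pics/{n}1.png",cv2.resize(p[r0:r1,c0:c1,::-1],None,fx=4,fy=4,interpolation=2))
E
```

```text
t 1.98 p [ 518.4 -159.5  152. ] F [-0.52 -0.56  0.02] w 91.1 q [-18.  18.  99.  -0.  63.  66.]
shift [ 0.4301  0.0246 -0.0075] rot [-0.0003 -0.0003  0.0009] deg [-0.1 -0.1  0.3]
```

View pics/side1.png

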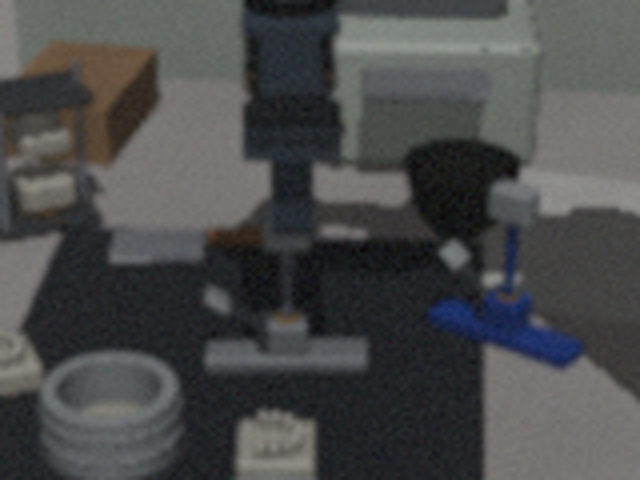

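View pics/top1.png

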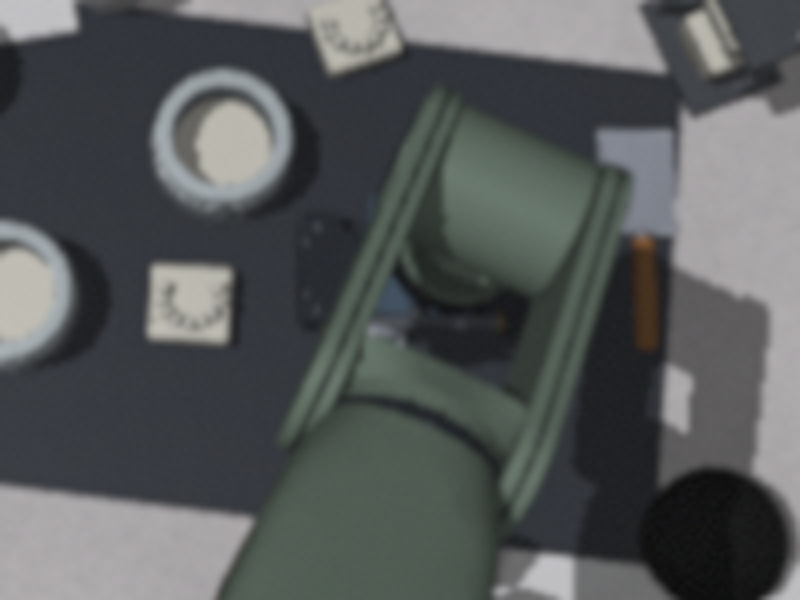

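Side view: the finger at about (293,200) in the crop stands over the rod at (287,280). In the top view the arm hides the gauge. I'll descend and grip.

Request:
{"api": "send_rows", "payload": {
  "commands": [
    [[0.2, 0.02, -0.01, 0, 0, 0], [0.43, 0.02, -0.01, 0, 0, 0.001], [0.43, 0.02, -0.01, 0, 0, 0.001], [0.43, 0.02, -0.01, 0, 0, 0.001]]
  ]
}}

```text
time_s: 2.58
ee_pos: [524.1, -157.9, 112.6]
ee_rot: [81.2, 89.5, -2.9]
force: [-0.5, 0.3, -0.5]
gripper_width: 91.2
```

```bash
python3 go.py 520.5 -158.5 109 5.9
```

```text
t 2.58 p [ 524.1 -157.9  112.6] F [-0.47  0.35 -0.55] w 91.2 q [-18.  20. 102.   0.  57.  66.]
shift [ 0.0359 -0.0363  0.0019] rot [-0.      0.0002 -0.0014] deg [-0.   0.1 -0.5]
```

Request:
{"api": "send_rows", "payload": {
  "commands": [
    [[0, 0, 0, 0, 0, 0], [0, 0, 0, 0, 0, 0], [0, 0, 0, 0, 0, 0], [0, 0, 0, 0, 0, 0], [0, 0, 0, 0, 0, 0], [0, 0, 0, 0, 0, 0], [0, 0, 0, 0, 0, 0], [0, 0, 0, 0, 0, 0]]
  ],
  "jaw": 1,
  "force": 40
}}

```text
time_s: 3.58
ee_pos: [523.1, -157.3, 110.9]
ee_rot: [88.7, 89.6, 4.6]
force: [-0.1, 0.6, 0.1]
gripper_width: 23.6
```

```bash
python3 go.py 520.5 -158.5 209 5.9
```

```text
t 3.58 p [ 523.1 -157.3  110.9] F [-0.06  0.57  0.1 ] w 23.6 q [-18.  21. 102.   0.  57.  66.]
shift [-0.9808 -0.0212  0.0091] rot [ 0.     0.    -0.001] deg [ 0.   0.  -0.4]
```

Gripped at 23.6 mm, which matches the knob's 24 mm. Lifting.

Request:
{"api": "send_rows", "payload": {
  "commands": [
    [[-0.1, 0, 0, 0, 0, 0], [-0.3, 0, 0, 0, 0, 0], [-0.6, 0, 0, 0, 0, 0], [-0.99, 0, 0, 0, 0, 0], [-0.99, 0, 0, 0, 0, 0]]
  ]
}}

```text
time_s: 4.2
ee_pos: [524.1, -157.9, 212.8]
ee_rot: [77.3, 89.3, -6.8]
force: [-0.4, 0.3, -4.0]
gripper_width: 24.1
```

```bash
python3 go.py 503.1 150.3 209 5.9; python3 - <<'E'
from h import *
for n,(r0,r1,c0,c1) in dict(side=(120,240,230,390),).items():
    p,d=env.grab_frame(n); cv2.imwrite(f"pics/{n}2.png",cv2.resize(p[r0:r1,c0:c1,::-1],None,fx=4,fy=4,interpolation=2))
E
```

```text
t 4.2 p [ 524.1 -157.9  212.8] F [-0.44  0.27 -3.99] w 24.1 q [-18.  15.  94.   0.  70.  66.]
shift [ 0.0308  0.1076 -3.0872] rot [ 0.      0.0004 -0.002 ] deg [ 0.   0.2 -0.7]
```

View pics/side2.png

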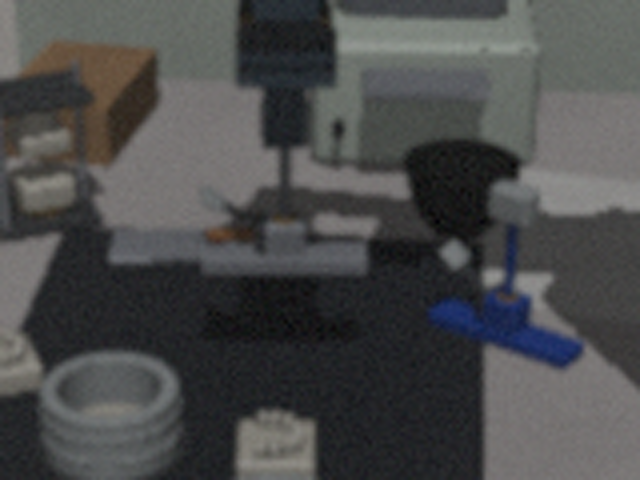

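Side view: the gauge hangs level below the fingers, its underside about 95 mm up. Carrying it across.

Request:
{"api": "send_rows", "payload": {
  "commands": [
    [[0, 0, -0.15, 0, 0, 0], [0, 0.02, -0.4, 0, 0, 0], [0, 0.03, -0.7, 0, 0, 0], [0, 0.035, -1.0, 0, 0, 0]]
  ]
}}

```text
time_s: 4.75
ee_pos: [514.0, -55.5, 207.8]
ee_rot: [130.7, 89.9, 46.6]
force: [0.3, 0.2, -3.5]
gripper_width: 24.1
```

Request:
{"api": "send_rows", "payload": {
  "commands": [
    [[0, 0.01, -0.3, 0, 0, 0], [0, 0.02, -0.6, 0, 0, 0], [0, 0.035, -1.0, 0, 0, 0]]
  ]
}}

```text
time_s: 5.12
ee_pos: [507.1, 43.8, 208.0]
ee_rot: [100.9, 89.9, 16.7]
force: [0.1, -0.9, -3.2]
gripper_width: 23.9
```

Request:
{"api": "send_rows", "payload": {
  "commands": [
    [[0, 0.01, -0.3, 0, 0, 0], [0, 0.02, -0.6, 0, 0, 0], [0, 0.03, -0.85, 0, 0, 0], [0, 0.035, -1.0, 0, 0, 0], [0, 0.035, -1.0, 0, 0, 0], [0, 0.035, -1.0, 0, 0, 0]]
  ]
}}

```text
time_s: 5.88
ee_pos: [501.7, 141.5, 209.5]
ee_rot: [80.3, 89.7, -3.8]
force: [-0.7, -0.3, -3.8]
gripper_width: 23.9
```

```bash
python3 go.py 503.1 150.3 209 5.9
```

```text
t 5.88 p [501.7 141.5 209.5] F [-0.73 -0.31 -3.8 ] w 23.9 q [15. 13. 97. -0. 69. 99.]
shift [ 0.0054  0.0227 -0.0864] rot [-0.      0.0001 -0.0008] deg [-0.   0.1 -0.3]
```

Request:
{"api": "send_rows", "payload": {
  "commands": [
    [[0.05, 0.0227, -0.0864, 0, 0, 0], [0.15, 0.0227, -0.0864, 0, 0, 0], [0.2, 0.0227, -0.0864, 0, 0, 0], [0.2, 0.0227, -0.0864, 0, 0, 0], [0.2, 0.0227, -0.0864, 0, 0, 0]]
  ]
}}

```text
time_s: 6.5
ee_pos: [503.7, 150.9, 190.1]
ee_rot: [89.4, 89.6, 5.3]
force: [0.5, 0.5, -4.6]
gripper_width: 23.7
```

```bash
python3 go.py 503.1 150.3 178 5.9; cat > look.py <<'E'
import sys
from h import *
k=sys.argv[1]
for n,(r0,r1,c0,c1) in dict(side=(170,300,230,390),top=(160,310,160,360)).items():
    p,d=env.grab_frame(n); np.save(f"{n}{k}.npy",d); np.save(f"{n}{k}c.npy",p); cv2.imwrite(f"pics/{n}{k}.png",cv2.resize(p[r0:r1,c0:c1,::-1],None,fx=4,fy=4,interpolation=2))
E
python3 look.py 3
```

```text
t 6.5 p [503.7 150.9 190.1] F [ 0.47  0.47 -4.64] w 23.7 q [ 15.  15.  98.  -0.  66. 100.]
shift [ 0.1214 -0.0074  0.0053] rot [-0.      0.     -0.0011] deg [-0.   0.  -0.4]
```

View pics/side3.png

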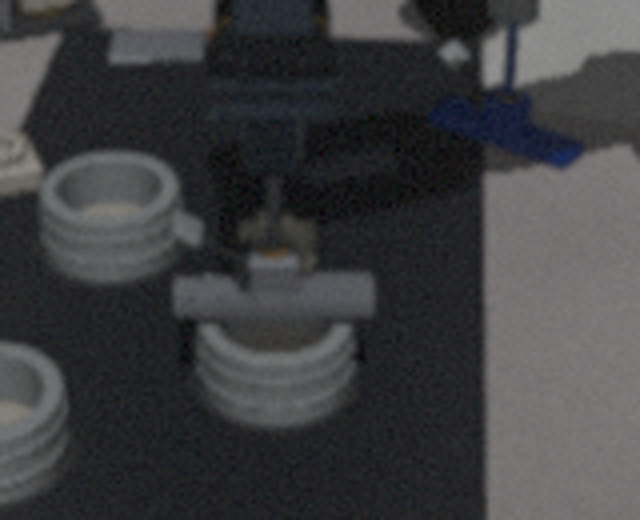

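View pics/top3.png

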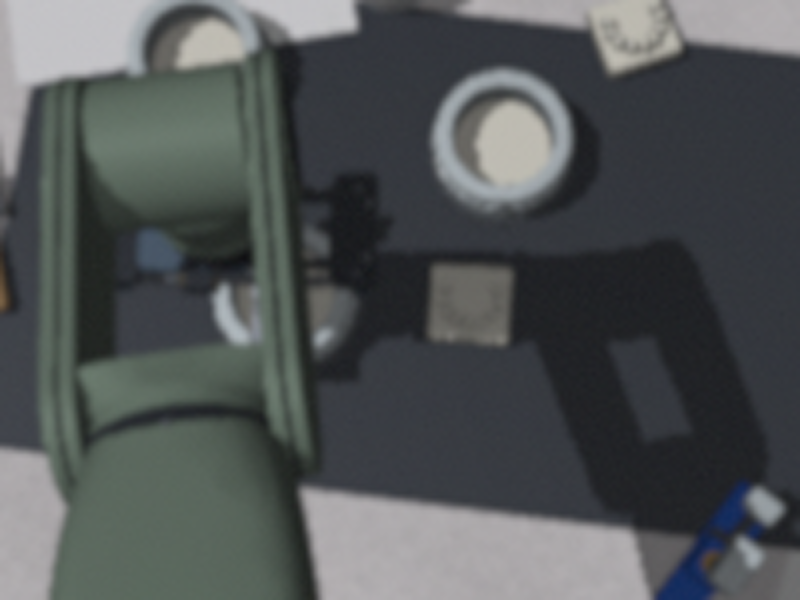

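Side view: the bridge spans crop columns 175–375 (middle 275), over the flask at 197–357 (middle 277). I'll measure it with the depth picture.

```bash
cat > m.py <<'E'
import sys
from h import *
k=sys.argv[1]
c=Cam("side"); P=c.cloud(np.load(f"side{k}.npy"))
u,v=np.meshgrid(np.arange(560),np.arange(420))
m=(abs(P[...,0]-503)<80)&(abs(P[...,1]-150)<35)&(P[...,2]>50)
hist,e=np.histogram(P[...,2][m],bins=np.arange(50,240,4)); print([(int(a),int(b)) for a,b in zip(e,hist) if b>3])
# front face of bridge / row extents
b=m&(P[...,1]>155)&(P[...,2]<float(sys.argv[2]))&(P[...,2]>float(sys.argv[3]))
q=P[b]; print("bridge",len(q),q.min(0).round(1),q.max(0).round(1))
for lo in(-1,):
    xs=q[:,0]; g=np.radians(5.9)
    A=np.c_[xs,np.ones(len(xs))]
    # bottom edge heights left vs right
    for a,bb in((430,470),(470,490),(515,535),(535,580)):
        s=q[(xs>a)&(xs<bb)]
        if len(s): print(a,bb,len(s),"zmin",s[:,2].min().round(1),"zmax",s[:,2].max().round(1),"ymax",s[:,1].max().round(1))
E
python3 m.py 3 95 60
```

```text
[(50, 14), (54, 11), (58, 42), (62, 51), (74, 36), (78, 50), (82, 55), (86, 200), (90, 126), (94, 19), (98, 11), (102, 16), (106, 17), (110, 17), (114, 35), (118, 69), (122, 19), (126, 13), (130, 14), (134, 20), (138, 18), (142, 26), (146, 10), (150, 4), (154, 5), (158, 4), (162, 6), (170, 6), (174, 6), (178, 6), (194, 12), (198, 15), (202, 17), (206, 20), (210, 16), (214, 23), (218, 18), (222, 24), (226, 15), (230, 17), (234, 16)]
bridge 381 [436.7 155.1  60.2] [571.1 184.7  94.6]
430 470 101 zmin 60.2 zmax 93.3 ymax 183.9
470 490 49 zmin 61.3 zmax 93.0 ymax 184.3
515 535 50 zmin 60.5 zmax 91.5 ymax 184.7
535 580 126 zmin 60.5 zmax 92.8 ymax 184.4
```

```bash
sed -i 's/P\[...,1\]>155/P[...,1]>125/' m.py; python3 m.py 3 95 76; python3 - <<'E'
from h import *
# bridge rect at top-face level, side cam; same procedure as with the initial picture (z 11-17 there)
for k,cx,cy,z0 in(("0",522,-157,0),("3",503,150,76)):
    c=Cam("side"); P=c.cloud(np.load(f"side{k}.npy")).reshape(-1,3)
    q=P[(abs(P[:,0]-cx)<80)&(abs(P[:,1]-cy)<40)&(P[:,2]>z0+3)&(P[:,2]<z0+11)]
    # front face line
    f=np.polyfit(q[:,0]-cx,q[:,1],1); print(k,len(q),"front face y at centre",f[1].round(1),"slope deg",np.degrees(np.arctan(f[0])).round(1), "x",q[:,0].min().round(1),q[:,0].max().round(1))
E
```

```text
[(50, 14), (54, 11), (58, 42), (62, 51), (74, 36), (78, 50), (82, 55), (86, 200), (90, 126), (94, 19), (98, 11), (102, 16), (106, 17), (110, 17), (114, 35), (118, 69), (122, 19), (126, 13), (130, 14), (134, 20), (138, 18), (142, 26), (146, 10), (150, 4), (154, 5), (158, 4), (162, 6), (170, 6), (174, 6), (178, 6), (194, 12), (198, 15), (202, 17), (206, 20), (210, 16), (214, 23), (218, 18), (222, 24), (226, 15), (230, 17), (234, 16)]
bridge 465 [436.7 126.5  76.2] [573.9 174.8  94.6]
430 470 136 zmin 76.2 zmax 94.2 ymax 167.7
470 490 71 zmin 76.6 zmax 93.0 ymax 168.2
515 535 62 zmin 76.4 zmax 91.5 ymax 172.0
535 580 142 zmin 76.4 zmax 92.8 ymax 174.8
0 207 front face y at centre -139.2 slope deg 2.6 x 442.2 601.1
3 112 front face y at centre 164.5 slope deg 4.7 x 436.7 571.5
```

Request:
{"api": "send_rows", "payload": {
  "commands": [
    [[0.03, -0.005, 0.005, 0, 0, 0], [0.06, -0.007, 0.005, 0, 0, 0], [0.09, -0.007, 0.005, 0, 0, 0], [0.11, -0.007, 0.005, 0, 0, -0.001], [0.12, -0.007, 0.005, 0, 0, -0.001], [0.12, -0.007, 0.005, 0, 0, -0.001]]
  ]
}}

```text
time_s: 7.35
ee_pos: [503.0, 150.4, 177.9]
ee_rot: [-47.0, 90.0, -131.1]
force: [-0.0, 0.1, -4.2]
gripper_width: 23.8
```

Request:
{"api": "send_rows", "payload": {
  "commands": [
    [[0.01, 0, 0, 0, 0, 0], [0.02, 0, 0, 0, 0, 0], [0.03, 0, 0, 0, 0, 0], [0.03, 0, 0, 0, 0, 0]]
  ]
}}

```text
time_s: 7.85
ee_pos: [503.1, 150.5, 175.3]
ee_rot: [93.8, 90.0, 9.8]
force: [-0.8, -1.1, 1.0]
gripper_width: 24.1
```

Request:
{"api": "send_rows", "payload": {
  "commands": [
    [[0.01, 0, 0, 0, 0, 0], [0.02, 0, 0, 0, 0, 0], [0.03, 0, 0, 0, 0, 0], [0.03, 0, 0, 0, 0, 0]]
  ]
}}

```text
time_s: 8.35
ee_pos: [503.1, 150.5, 171.9]
ee_rot: [77.3, 90.0, -6.8]
force: [-1.0, 0.4, -1.0]
gripper_width: 23.6
```

Request:
{"api": "send_rows", "payload": {
  "commands": [
    [[0.01, 0, 0, 0, 0, 0], [0.02, 0, 0, 0, 0, 0], [0.03, 0, 0, 0, 0, 0], [0.03, 0, 0, 0, 0, 0]]
  ]
}}

```text
time_s: 8.85
ee_pos: [503.0, 150.4, 168.8]
ee_rot: [57.3, 90.0, -26.8]
force: [-0.6, -0.8, 0.6]
gripper_width: 23.8
```

```bash
python3 go.py 503.1 150.3 170 5.9; python3 look.py 4;  python3 m.py 4 80 63
```

```text
t 8.85 p [503.  150.4 168.8] F [-0.59 -0.77  0.61] w 23.8 q [ 15.  16. 100.  -0.  64.  99.]
shift [-0.0116  0.0005  0.0013] rot [ 0.  0. -0.] deg [ 0.  0. -0.]
[(50, 12), (54, 10), (58, 33), (62, 51), (66, 54), (70, 63), (74, 244), (78, 76), (82, 15), (86, 17), (90, 14), (94, 20), (98, 22), (102, 41), (106, 68), (110, 17), (114, 13), (118, 15), (122, 19), (126, 21), (130, 21), (134, 6), (138, 7), (142, 4), (146, 4), (150, 7), (158, 6), (170, 4), (174, 10), (178, 25), (182, 14), (186, 20), (190, 19), (194, 18), (198, 23), (202, 18), (206, 16), (210, 17), (214, 7)]
bridge 456 [433.8 125.3  63. ] [571.  184.9  80. ]
430 470 149 zmin 63.0 zmax 80.0 ymax 184.9
470 490 67 zmin 63.3 zmax 79.6 ymax 181.3
515 535 58 zmin 63.7 zmax 80.0 ymax 173.5
535 580 139 zmin 63.2 zmax 79.9 ymax 179.9
```

View pics/side4.png

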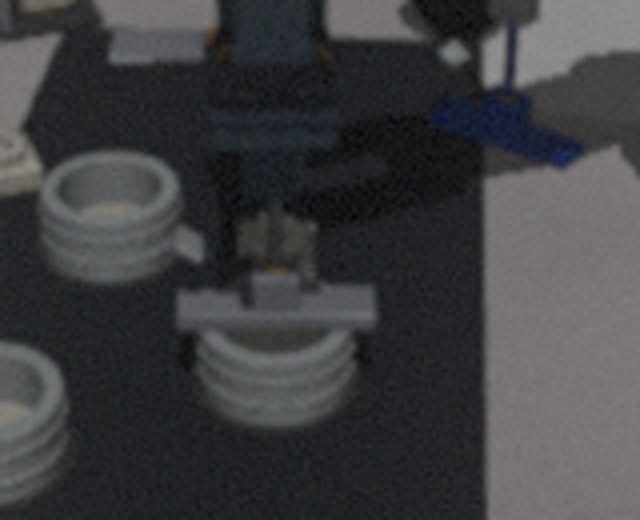

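The gauge is seated: the bridge top reads about 75 (rim 60 + 14). The weight is off the arm and the probe is now sliding. Stone contact is expected at TCP z of about 126, give or take 3.

Request:
{"api": "send_rows", "payload": {
  "commands": [
    [[0.03, 0, 0, 0, 0, 0], [0.07, 0, 0, 0, 0, 0], [0.11, 0, 0, 0, 0, 0], [0.15, 0, 0, 0, 0, 0], [0.19, 0, 0, 0, 0, 0], [0.23, 0, 0, 0, 0, 0], [0.27, 0, 0, 0, 0, 0], [0.3, 0, 0, 0, 0, 0], [0.33, 0, 0, 0, 0, 0], [0.33, 0, 0, 0, 0, 0], [0.33, 0, 0, 0, 0, 0], [0.33, 0, 0, 0, 0, 0]]
  ]
}}

```text
time_s: 10.45
ee_pos: [502.9, 150.4, 135.7]
ee_rot: [-68.6, 90.0, -152.7]
force: [-0.1, 0.1, -1.9]
gripper_width: 23.7
```

```bash
python3 go.py 503.1 150.4 130 5.9; python3 - <<'E'
from h import *
print([ (env.state()["force"]).round(2) for _ in range(3)])
E
```

```text
t 10.45 p [502.9 150.4 135.7] F [-0.13  0.11 -1.93] w 23.7 q [ 15.  18. 103.  -0.  60.  99.]
shift [ 0.0575  0.0022 -0.0001] rot [0.     0.     0.0001] deg [0. 0. 0.]
[array([-0.13,  0.11, -1.93]), array([-0.13,  0.11, -1.93]), array([-0.13,  0.11, -1.93])]
```

Request:
{"api": "send_rows", "payload": {
  "commands": [
    [[0.01, 0, 0, 0, 0, 0], [0.02, 0, 0, 0, 0, 0], [0.03, 0, 0, 0, 0, 0], [0.04, 0, 0, 0, 0, 0], [0.04, 0, 0, 0, 0, 0], [0.04, 0, 0, 0, 0, 0]]
  ]
}}

```text
time_s: 11.2
ee_pos: [502.9, 150.3, 131.9]
ee_rot: [-56.5, 90.0, -140.6]
force: [-1.7, -1.0, -0.7]
gripper_width: 24.0
```

Request:
{"api": "send_rows", "payload": {
  "commands": [
    [[0.005, 0, 0, 0, 0, 0], [0.01, 0, 0, 0, 0, 0], [0.01, 0, 0, 0, 0, 0], [0.01, 0, 0, 0, 0, 0]]
  ]
}}

```text
time_s: 11.7
ee_pos: [502.9, 150.4, 130.9]
ee_rot: [-56.8, 90.0, -140.9]
force: [-1.8, 0.9, -0.4]
gripper_width: 23.6
```

Request:
{"api": "send_rows", "payload": {
  "commands": [
    [[0.005, 0, 0, 0, 0, 0], [0.01, 0, 0, 0, 0, 0], [0.01, 0, 0, 0, 0, 0], [0.01, 0, 0, 0, 0, 0]]
  ]
}}

```text
time_s: 12.2
ee_pos: [502.9, 150.4, 129.9]
ee_rot: [-58.7, 90.0, -142.7]
force: [-1.8, -0.9, 0.9]
gripper_width: 24.0
```

Request:
{"api": "send_rows", "payload": {
  "commands": [
    [[0.005, 0, 0, 0, 0, 0], [0.01, 0, 0, 0, 0, 0], [0.01, 0, 0, 0, 0, 0], [0.01, 0, 0, 0, 0, 0]]
  ]
}}

```text
time_s: 12.7
ee_pos: [502.9, 150.4, 128.9]
ee_rot: [-52.3, 90.0, -136.4]
force: [-1.5, -1.0, 0.2]
gripper_width: 24.2
```

Request:
{"api": "send_rows", "payload": {
  "commands": [
    [[0.005, 0, 0, 0, 0, 0], [0.01, 0, 0, 0, 0, 0], [0.01, 0, 0, 0, 0, 0], [0.01, 0, 0, 0, 0, 0]]
  ]
}}

```text
time_s: 13.2
ee_pos: [502.9, 150.4, 128.0]
ee_rot: [-51.8, 90.0, -135.9]
force: [-2.8, -0.9, 0.7]
gripper_width: 23.9
```

Request:
{"api": "send_rows", "payload": {
  "commands": [
    [[0.005, 0, 0, 0, 0, 0], [0.01, 0, 0, 0, 0, 0], [0.01, 0, 0, 0, 0, 0], [0.01, 0, 0, 0, 0, 0]]
  ]
}}

```text
time_s: 13.7
ee_pos: [503.0, 150.4, 127.4]
ee_rot: [70.6, 90.0, -13.5]
force: [-4.1, -1.7, 5.4]
gripper_width: 23.6
```

Request:
{"api": "send_rows", "payload": {
  "commands": [
    [[0.005, 0, 0, 0, 0, 0], [0.007, 0, 0, 0, 0, 0], [0.007, 0, 0, 0, 0, 0], [0.007, 0, 0, 0, 0, 0]]
  ]
}}

```text
time_s: 14.2
ee_pos: [503.0, 150.4, 127.0]
ee_rot: [83.7, 90.0, -0.4]
force: [-3.6, -0.7, 8.1]
gripper_width: 24.1
```

Contact: force rises to about 8 N at TCP z 127.0, against 126 predicted from the stone's level. Releasing the knob.

Request:
{"api": "send_rows", "payload": {
  "commands": [
    [[0, 0, 0, 0, 0, 0], [0, 0, 0, 0, 0, 0], [0, 0, 0, 0, 0, 0], [0, 0, 0, 0, 0, 0], [0, 0, 0, 0, 0, 0], [0, 0, 0, 0, 0, 0]]
  ],
  "jaw": -1
}}

```text
time_s: 14.95
ee_pos: [503.0, 150.4, 126.3]
ee_rot: [61.7, 90.0, -22.4]
force: [0.4, -0.2, -0.7]
gripper_width: 81.0
```

```bash
python3 go.py 503.1 150.4 227 5.9
```

```text
t 14.95 p [503.  150.4 126.3] F [ 0.45 -0.17 -0.65] w 81.0 q [ 15.  18. 104.  -0.  58.  99.]
shift [-1.0071e+00  9.0000e-04  3.0000e-04] rot [ 0.  0. -0.] deg [ 0.  0. -0.]
```

Request:
{"api": "send_rows", "payload": {
  "commands": [
    [[-0.1, 0, 0, 0, 0, 0], [-0.5, 0, 0, 0, 0, 0], [-1, 0, 0, 0, 0, 0], [-1, 0, 0, 0, 0, 0]]
  ]
}}

```text
time_s: 15.45
ee_pos: [505.5, 151.1, 231.2]
ee_rot: [99.1, 89.4, 15.0]
force: [1.5, 0.3, -0.6]
gripper_width: 91.3
```

Request:
{"api": "send_rows", "payload": {
  "commands": [
    [[0, 0, 0.4, 0, 0, 0], [0, -0.3, 0.9, 0, 0, 0], [0, -0.6, 1, 0, 0, 0], [0, -0.9, 1, 0, 0, 0], [0, -0.9, 1, 0, 0, 0]]
  ],
  "jaw": 1
}}

```text
time_s: 16.08
ee_pos: [421.7, 41.3, 226.0]
ee_rot: [-90.0, 89.9, -174.1]
force: [0.2, -0.3, 0.2]
gripper_width: 44.2
```

Request:
{"api": "send_rows", "payload": {
  "commands": [
    [[0, 0, 0.4, 0, 0, 0], [0, 0, 0.9, 0, 0, 0], [0, 0, 1, 0, 0, 0], [0, 0, 1, 0, 0, 0]]
  ],
  "jaw": 1
}}

```text
time_s: 16.58
ee_pos: [434.5, -57.9, 226.0]
ee_rot: [-151.9, 90.0, 123.9]
force: [-0.0, -0.1, -0.1]
gripper_width: 3.9
```

```bash
python3 look.py 5; cat > n.py <<'E'
import sys
from h import *
k=sys.argv[1]
for n in("top","side"):
    P=Cam(n).cloud(np.load(f"{n}{k}.npy")).reshape(-1,3)
    near=np.hypot(P[:,0]-502,P[:,1]-150)<95
    for lo,hi,nm in((71,78,'bridge'),(148,175,'knob'),(112,140,'pad'),(88,105,'paddown')):
        q=P[near&(P[:,2]>lo)&(P[:,2]<hi)]
        if nm[:3]=='pad': q=q[q[:,0]>540]
        if len(q)<5: print(n,nm,len(q)); continue
        (a,b),wh,ang=cv2.minAreaRect(q[:,:2].astype(np.float32)); print(n,nm,len(q),"c",round(a,1),round(b,1),"wh",np.round(wh,1),"ang",round(ang,1),"z med/min/max",np.median(q[:,2]).round(1),q[:,2].min().round(1),q[:,2].max().round(1),"mean",q.mean(0).round(1))
E
python3 n.py 5; python3 go.py 503 150 227 5.9
```

```text
top bridge 235 c 498.4 149.0 wh [138.   35.5] ang 5.5 z med/min/max 73.8 71.1 78.0 mean [482.8 145.4  73.9]
top knob 114 c 499.5 149.8 wh [39.6 24.1] ang 6.8 z med/min/max 159.2 154.3 165.4 mean [498.7 148.9 159.2]
top pad 68 c 554.6 154.9 wh [26.2 21.8] ang 5.2 z med/min/max 124.5 112.8 134.5 mean [556.2 155.  124.1]
top paddown 0
side bridge 305 c 503.2 149.8 wh [137.3  41.1] ang 7.0 z med/min/max 75.9 71.1 78.0 mean [501.5 153.7  75.6]
side knob 131 c 501.5 152.2 wh [38.1 26.5] ang 4.9 z med/min/max 160.9 148.3 166.1 mean [501.5 154.7 159.4]
side pad 67 c 555.3 155.1 wh [30.2 26.6] ang 9.9 z med/min/max 127.0 112.3 135.4 mean [557.4 157.2 125.8]
side paddown 0
t 16.68 p [434.2 -56.9 226.1] F [ 1.03  0.56 -0.5 ] w 0.5 q [ -9.   5. 105.   0.  70.  75.]
shift [-0.0082  0.8988 -1.9868] rot [ 0.0001 -0.0001  0.0001] deg [ 0. -0.  0.]
```

View pics/side5.png

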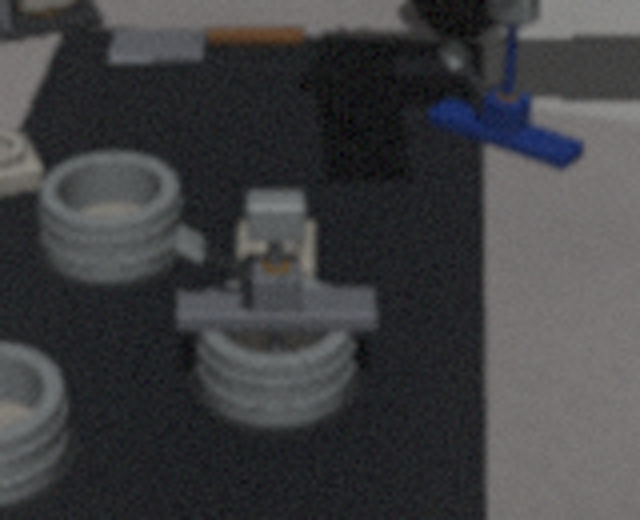

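View pics/top5.png

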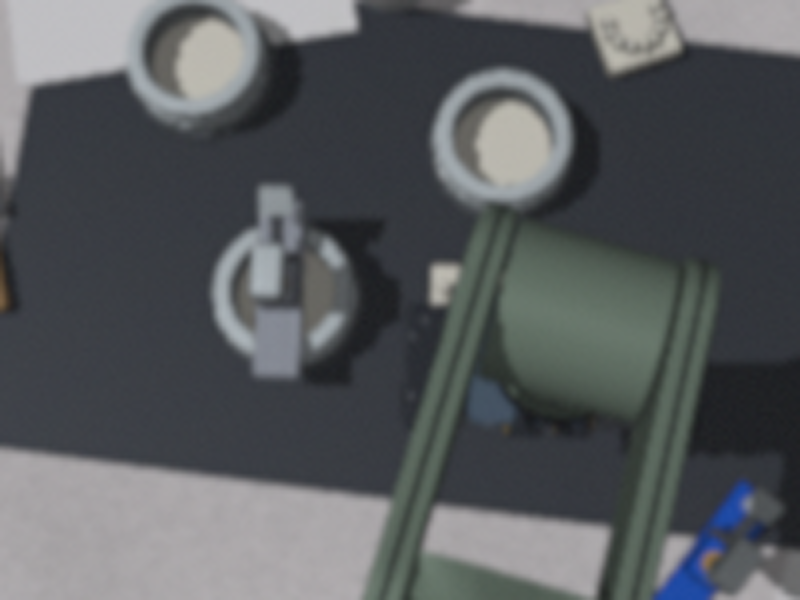

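Side and top views: the gauge stands level on the flask, bridge centre (498.4,149.0) against flask (500.3,149). The probe is down, knob top 85.4 mm above the bridge top, so the tip is about 40 mm below the rim. The lever is still up, pad at about (555,155,125). Next, press the lever with the fingers shut.

```bash
python3 go.py 567.5 156.3 200 5.9
```

```text
t 16.68 p [434.2 -56.9 226.1] F [ 1.03  0.56 -0.5 ] w 0.5 q [ -9.   5. 105.   0.  70.  75.]
shift [ 0.2616  1.547  -1.9825] rot [ 0.0001 -0.0001  0.0001] deg [ 0. -0.  0.]
```

Request:
{"api": "send_rows", "payload": {
  "commands": [
    [[0, 0.3, -0.4, 0, 0, 0], [0, 0.8, -1, 0, 0, 0], [0, 0.8, -1, 0, 0, 0]]
  ],
  "jaw": 1
}}

```text
time_s: 17.05
ee_pos: [504.5, 53.7, 226.1]
ee_rot: [150.8, 89.9, 67.0]
force: [-0.2, -0.4, -1.1]
gripper_width: 0.7
```

Request:
{"api": "send_rows", "payload": {
  "commands": [
    [[0, 0.3, -0.4, 0, 0, 0], [0.1, 0.74, -0.98, 0, 0, 0], [0.26, 0.74, -0.98, 0, 0, 0], [0.26, 0.74, -0.98, 0, 0, 0], [0.26, 0.74, -0.98, 0, 0, 0]]
  ]
}}

```text
time_s: 17.68
ee_pos: [566.1, 154.0, 200.6]
ee_rot: [-42.8, 89.9, -126.9]
force: [0.4, -1.0, 0.2]
gripper_width: 0.2
```

```bash
python3 go.py 567.5 156.3 145 5.9
```

```text
t 17.68 p [566.1 154.  200.6] F [ 0.36 -1.02  0.16] w 0.2 q [14. 20. 89. -0. 71. 98.]
shift [ 0.5558  0.0168 -0.0215] rot [-0.0001  0.0001  0.0001] deg [-0.  0.  0.]
```

Request:
{"api": "send_rows", "payload": {
  "commands": [
    [[0.2, 0.015, -0.02, 0, 0, 0], [0.45, 0.015, -0.02, 0, 0, 0], [0.55, 0.015, -0.02, 0, 0, 0], [0.55, 0.015, -0.02, 0, 0, 0], [0.55, 0.015, -0.02, 0, 0, 0]]
  ]
}}

```text
time_s: 18.3
ee_pos: [568.8, 157.0, 146.6]
ee_rot: [95.6, 89.9, 11.5]
force: [0.1, -0.2, 0.3]
gripper_width: 0.2
```

```bash
python3 go.py 567.5 156.3 101 5.9; python3 look.py 6
```

```text
t 18.3 p [568.8 157.  146.6] F [ 0.08 -0.2   0.3 ] w 0.2 q [14. 22. 94. -0. 64. 98.]
shift [ 0.4557 -0.0144  0.0056] rot [-0.0001 -0.     -0.0004] deg [-0.  -0.  -0.1]
```

View pics/side6.png

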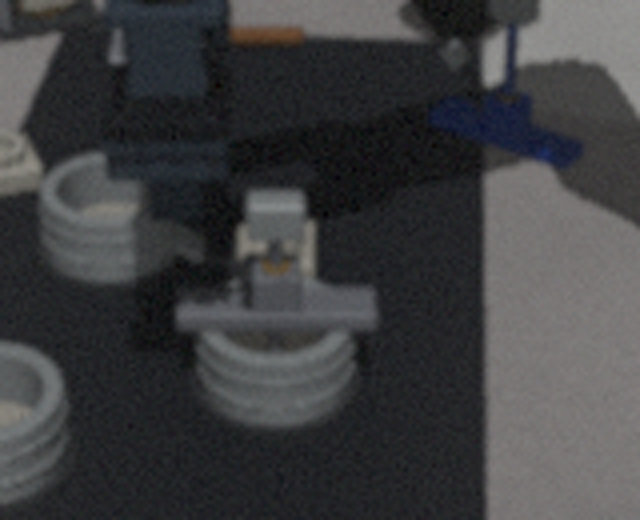

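Side view: the fingertip at crop (165,235) is just above the pad at (190,245). Pressing down gently.

Request:
{"api": "send_rows", "payload": {
  "commands": [
    [[0.04, -0.01, 0, 0, 0, 0], [0.08, -0.014, 0.005, 0, 0, 0], [0.12, -0.014, 0.005, 0, 0, 0], [0.16, -0.014, 0.005, 0, 0, 0], [0.2, -0.014, 0.005, 0, 0, 0], [0.24, -0.014, 0.005, 0, 0, 0], [0.28, -0.014, 0.005, 0, 0, 0], [0.32, -0.014, 0.005, 0, 0, 0], [0.36, -0.014, 0.005, 0, 0, 0], [0.36, -0.014, 0.005, 0, 0, 0], [0.36, -0.014, 0.005, 0, 0, 0]]
  ]
}}

```text
time_s: 19.77
ee_pos: [566.2, 156.4, 108.9]
ee_rot: [-80.2, 89.9, -164.3]
force: [-0.5, -0.8, 1.1]
gripper_width: 0.6
```

Request:
{"api": "send_rows", "payload": {
  "commands": [
    [[0.02, 0, 0, 0, 0, 0], [0.04, 0, 0, 0, 0, 0], [0.06, 0, 0, 0, 0, 0], [0.06, 0, 0, 0, 0, 0], [0.06, 0, 0, 0, 0, 0]]
  ]
}}

```text
time_s: 20.4
ee_pos: [566.5, 156.5, 103.1]
ee_rot: [-80.2, 90.0, -164.3]
force: [0.8, 0.0, -0.2]
gripper_width: 0.8
```

Request:
{"api": "send_rows", "payload": {
  "commands": [
    [[0.01, 0, 0, 0, 0, 0], [0.02, 0, 0, 0, 0, 0], [0.02, 0, 0, 0, 0, 0], [0.02, 0, 0, 0, 0, 0]]
  ]
}}

```text
time_s: 20.9
ee_pos: [566.7, 156.5, 101.2]
ee_rot: [-69.8, 90.0, -153.9]
force: [-0.1, 0.7, -0.3]
gripper_width: 0.1
```

```bash
python3 look.py 7; python3 n.py 7
```

```text
top bridge 0
top knob 0
top pad 0
top paddown 0
side bridge 299 c 503.1 150.6 wh [137.9  40.7] ang 7.9 z med/min/max 76.0 71.0 78.0 mean [500.1 153.6  75.6]
side knob 134 c 501.5 151.5 wh [38.1 26.3] ang 5.9 z med/min/max 160.9 148.4 165.4 mean [501.5 154.6 159. ]
side pad 87 c 566.6 164.4 wh [33.6  8.1] ang 6.5 z med/min/max 123.0 112.0 135.0 mean [566.4 165.  123.3]
side paddown 52 c 559.2 159.5 wh [41.3 14.1] ang 23.4 z med/min/max 102.0 95.9 104.7 mean [559.8 161.4 101.2]
```

View pics/side7.png

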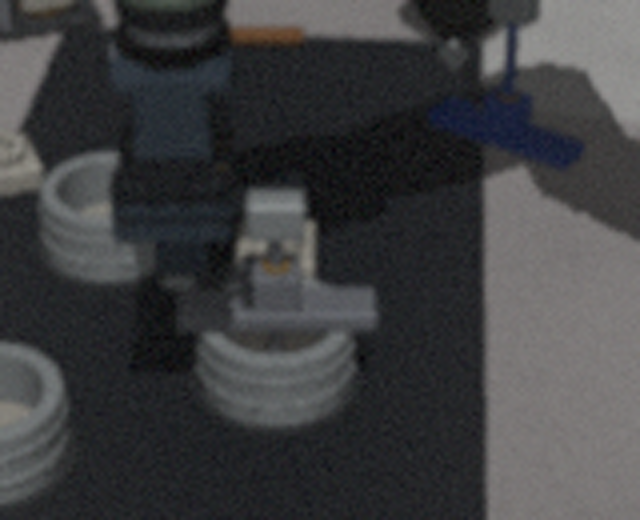

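The lever is nearly level. Small further steps until its stop is felt.

Request:
{"api": "send_rows", "payload": {
  "commands": [
    [[0.006, 0, 0, 0, 0, 0], [0.01, 0, 0, 0, 0, 0], [0.01, 0, 0, 0, 0, 0], [0.01, 0, 0, 0, 0, 0]]
  ]
}}

```text
time_s: 21.5
ee_pos: [566.7, 156.5, 100.6]
ee_rot: [63.7, 90.0, -20.4]
force: [-0.8, -1.3, 3.9]
gripper_width: 0.5
```

Request:
{"api": "send_rows", "payload": {
  "commands": [
    [[0.005, 0, 0, 0, 0, 0], [0.008, 0, 0, 0, 0, 0], [0.008, 0, 0, 0, 0, 0], [0.008, 0, 0, 0, 0, 0]]
  ]
}}

```text
time_s: 22.0
ee_pos: [566.9, 156.5, 100.4]
ee_rot: [90.8, 90.0, 6.7]
force: [-2.1, -0.8, 7.7]
gripper_width: 0.1
```

Hard stop felt: 7.7 N at z 100.4, where 100.5 was expected. Backing off.

Request:
{"api": "send_rows", "payload": {
  "commands": [
    [[-0.05, 0, 0, 0, 0, 0], [-0.3, 0, 0, 0, 0, 0], [-0.7, 0, 0, 0, 0, 0], [-1, 0, 0, 0, 0, 0], [-1, 0, 0, 0, 0, 0]]
  ]
}}

```text
time_s: 22.62
ee_pos: [568.3, 156.9, 201.7]
ee_rot: [97.2, 89.7, 13.1]
force: [-0.9, 0.5, -0.7]
gripper_width: 0.4
```

Request:
{"api": "send_rows", "payload": {
  "commands": [
    [[0, -0.2, 0.4, 0, 0, 0], [0, -0.6, 0.9, 0, 0, 0], [0, -0.9, 1, 0, 0, 0], [0, -0.9, 1, 0, 0, 0]]
  ]
}}

```text
time_s: 23.12
ee_pos: [484.9, 46.6, 198.0]
ee_rot: [-89.5, 89.8, -173.7]
force: [0.2, 1.5, 0.2]
gripper_width: 0.4
```

Request:
{"api": "send_rows", "payload": {
  "commands": [
    [[0, 0, 0.5, 0, 0, 0], [0, -0.3, 1, 0, 0, 0], [0, -0.6, 1, 0, 0, 0], [0, -0.6, 1, 0, 0, 0], [0, -0.6, 1, 0, 0, 0]]
  ]
}}

```text
time_s: 23.75
ee_pos: [439.4, -57.5, 199.2]
ee_rot: [89.0, 90.0, 5.0]
force: [0.8, 0.1, 0.5]
gripper_width: 0.6
```

```bash
python3 look.py 8; python3 n.py 8
```

```text
top bridge 251 c 498.6 149.3 wh [138.4  35.6] ang 5.4 z med/min/max 73.7 71.0 77.9 mean [484.4 146.8  73.8]
top knob 115 c 499.6 149.7 wh [39.  24.2] ang 6.4 z med/min/max 159.1 150.1 164.6 mean [498.6 148.8 158.9]
top pad 0
top paddown 70 c 559.7 155.3 wh [35.7 22.4] ang 9.1 z med/min/max 99.8 95.4 104.7 mean [563.3 156.2  99.7]
side bridge 292 c 502.1 149.5 wh [135.5  43. ] ang 6.8 z med/min/max 76.0 71.1 77.9 mean [499.1 153.6  75.6]
side knob 133 c 501.6 151.3 wh [38.1 26.2] ang 5.0 z med/min/max 161.0 148.7 166.8 mean [501.4 154.7 159.2]
side pad 0
side paddown 68 c 560.2 158.7 wh [27.5 38.5] ang 86.5 z med/min/max 102.0 96.8 104.9 mean [561.8 158.5 101.6]
```

View pics/side8.png

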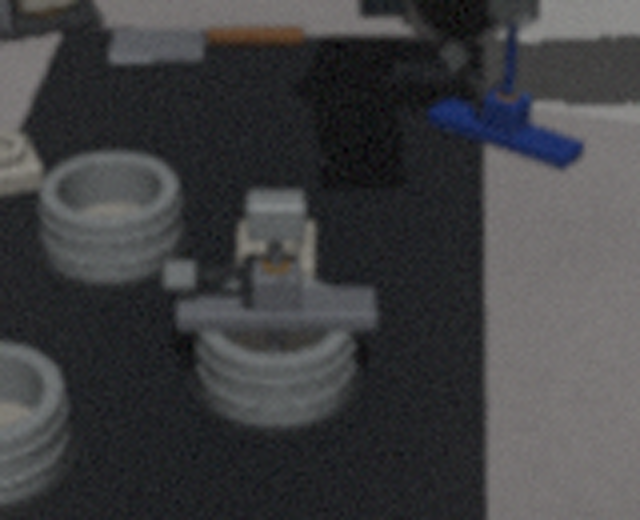

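View pics/top8.png

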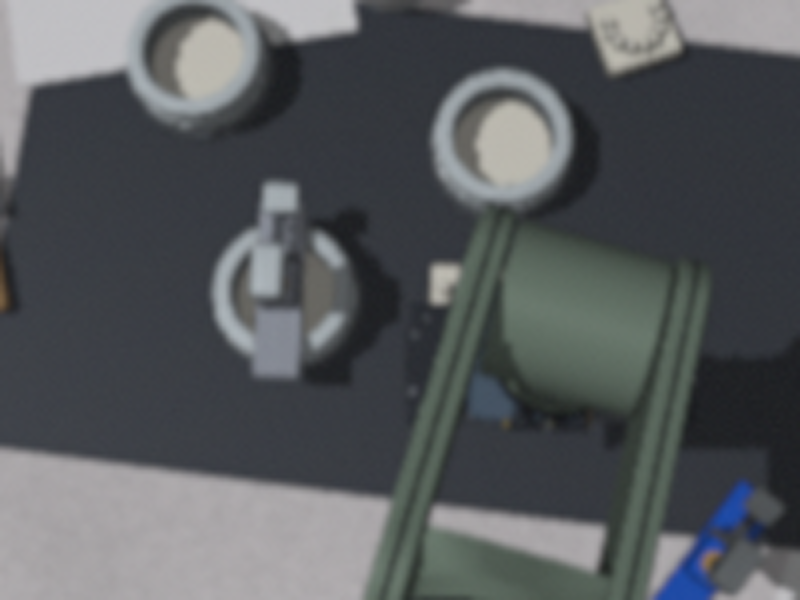

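The pad now lies level at z 99.8 (side camera 102; 100.5 expected), and the gauge and knob have not moved. Gauge and flask agree to about 2 mm, and the arm is clear of everything. Handing in.

```bash
python3 -c "
from workcell import env
print(env.job_done())"
```

```text
the job is handed in; nothing more can be done
None
```

The gauge is standing on the flask nearest the base, with its probe down on the stone and the lock lever pressed. The job was handed in at about 24 s of the 61 s allowed, and the hand-in reported no verdict.

**What I did:** I gripped the grey gauge by its knob, carried it over cast_a and set it across the rim. I lowered the probe until contact, with the wrist force at about 8 N, released the knob, then pressed the lever to its stop at about 7.7 N.

**Last checks:**

| Check | Measured | Expected |
|---|---|---|
| Bridge centre, top camera (x, y) | (498.6, 149.3) | flask at (500.3, 149) |
| Bridge top height, top camera | 73.7 mm | 74 mm (60 mm rim + 14 mm) |
| Knob top above bridge top, before and after pressing the lever | 85.4 mm both times | unchanged |
| Probe tip below the rim, from the knob height | about 40.5 mm | stone at about 39–39.5 mm |
| Lever pad height, top camera | 99.8 mm | 100.5 mm |

**Disagreements and limits:**
- **Camera offset:** the side camera read 2 to 3 mm higher in x and about 2 mm higher in z than the top camera, close to its stated calibration error.
- **Probe on the stone:** I couldn't see the tip touching. That rests on the contact force and the knob's unchanged height.
- **Bystanders:** I didn't measure them individually at the end. No stray contact showed in the forces, and nothing looked displaced in the cropped views.

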